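# Torque-check a rotor's hub nut with a beam torque wrench

### The arm

A 7-joint arm with a two-finger parallel gripper is mounted at the origin on a cart in front of the work surface, level with it; the furniture and walls round the work are solid. World frame = base frame: x ahead of the robot, y to its left, z up, the work surface at z = 0. Lengths are in m, angles in rad, forces in N, time in s.
With the tool pointing down it reaches from about 0.4 to 0.85 m from the base axis. Payload 4.5 kg.
Tool frame: the origin (TCP) lies midway between the tips of the shut fingers; the grasp point (between the pads) lies behind it (ctrl.grasp_offset is the z of the grasp point in the tool frame, in m); z points along the fingers, y is the line along which they close (so a half turn about z gives the same grasp; the last joint's range is limited). The gripper opens to 85 mm and grips with 20 to 120 N. Pads are 22 mm wide; open, the fingers measure 114 mm over their backs; the gripper's body (76 mm by 85 mm) begins 54 mm behind the grasp point. The pads swing forward as they close: fully open they stand 13 mm farther back than shut.
Start: joints at [1.203, 0.689, -0.195, 1.565, 0.157, 0.902, -0.215], TCP at [0.244, -0.575, 0.231] pointing down, gripper open.
Joint ranges: [-3.01, 3.01], [-0.46, 2.08], [-1.47, 1.51], [0.13, 2.56], [-1, 4.14], [0.04, 2.09], [-2.66, 2.66]. Speed limits (rad/s): [2.57, 2.57, 3.14, 3.14, 3.14, 3.14, 3.14].

### API

Orientations are given as a unit quaternion [w, x, y, z].
In Python, from workcell import ctrl gives the robot as it stands.
- The arm moves only by the tool move_arm, never from a script. Its arguments are lists of equal length, an entry for each row: "slide": the shift along the tool's x, y, z in m, a list of three; "yaw": the turn about the tool's z in rad; "jaw": the closure, from 0 (fully open) to 1 (shut). In form: {"slide": [[x, y, z], ...], "yaw": [yaw, ...], "jaw": [jaw, ...]}. A call has 1 to 12 rows; each row shifts and turns the commanded pose from where the row before left it, along the tool's axes as they then stand; what a row does not reach is not made up. A row lasts 1/12 s, in which the tool goes at most 41.7 mm and 7.16 degrees, less where a joint would pass 70% of its speed; a pose out of reach is approached as far as the arm can. A call is refused whole if a number of a shift passes 0.0417 or a number of a turn 0.125, either way. A call with a gripper value outside its range is refused whole. The fingers move at their own pace and stop on an object; the grip force is fixed at half the most. Time passes only in rows, so rows that do not move let the fingers close. It gives the time, the measured TCP pose, the force, the opening and the grip force at its end, in the units of the state.
- ctrl.observe(): the state, without advancing time (a new reading comes with each control period).
- ctrl.camera(name): name is "scene" or "top"; returns (picture, depth): 384x512x3 uint8, red, green, blue; 384x512 float32, m along the optical axis (not along the pixel's ray), 0 where there is no reading.
- ctrl.camera_params(name): a dict with "fovy" (degrees; the focal length in pixels is half the picture's height over the tangent of half this angle, whatever the lens; pixels are square), "cx", "cy" (the principal point, pixels), "rvec" (rotation vector, rad) and "tvec" (3), from world to camera coordinates, as OpenCV has them. Camera axes: x right, y down, z forward; pixel columns grow to the right and rows downward; lengths in m; the calibration is good to about 2 mm. A picture is of the moment at which its call begins. camera_params takes no time and is no camera call.
- ctrl.close_job(): hands the job in; it is judged then, once.
The state is a dict: "time_s": time; "joint_positions": joint angles; "joint_velocities": joint speeds; "joint_torque": joint torques, N m; "ee_pos": TCP position; "orientation": TCP orientation; "force": force on the tool from outside, world axes, zero at the start; "moment": the same for the moment, N m; "grip_width": finger opening in m; "grasp_force": force on a finger pad.
Only numpy, scipy, OpenCV 4.12 (cv2) and the standard library are available. Lean on these libraries where they do the work, as an engineer would, in place of code of your own. Each camera call takes 0.05 s, during which the arm holds its last target. There are 200 camera calls.

### The job

Check that the hub nut of the rotor on its stand holds 1 N m: lift the beam torque wrench off its rest, fit its socket fully home over the nut, and turn the wrench by its handle clockwise (seen from above) until the pointer stands at the long 1 N m mark; keep it there for a good second, never passing the last mark (1.4 N m) and never letting the nut turn. Then ease off, lift the wrench from the nut and put it back on its rest as it was, socket over the post and handle between the two cheeks, leaving the other things on the bench where they are.

Things in the scene. Friction and masses are not known exactly. Their poses are not given: they have to be found in the camera images.
- torque_wrench: Head of the loose beam torque wrench (0.55 kg in all). Origin: centre of the socket's open mouth, on its underside; z up, x along the beam to the handle. Round socket 44 mm across, 22 mm high; hexagon bore 28.5 mm across flats, 18 mm deep, its lowest 4 mm flared to 32.5; the bore's flats face x and every 60 degrees. Centre of mass 12 mm toward the handle; it stands by itself when released.
- wrench_boss (a point): Middle of the steel boss on top of the head, to hold the wrench by: 36 mm along the wrench's x, 24 mm wide in y, from 22 to 47 mm above the socket's mouth. This point lies 34 mm above the mouth and 3 mm behind the socket's axis. A thin pointer runs from the boss along x, 28 mm above the mouth, 119 mm long.
- wrench_beam (a joint): Deflection of the sprung beam (with scale plate and handle) about the socket's axis, rad: 0 unloaded, positive when the handle is forced clockwise from above, 12 N m per rad: 0.083 = 1 N m (the long mark), 0.117 = 1.4 N m (last mark). Marks every 0.2 N m either side of zero under the pointer's tip. A push of 6 N at the middle of the handle gives 1 N m.
- handle_mid (a point): Middle of the black round handle: 18 mm thick, from 124 to 204 mm from the socket's axis; this point is 165 mm from that axis and 12 mm above the socket's mouth and moves with the beam. Between handle and head: a bar 6 mm wide and a scale plate 50 mm wide, ending 124 mm from the axis.
- rotor_stand: Aluminium base plate 116 x 116 x 15 mm, fixed to the bench; carries a black rotor 79 mm across (from 24 to 50 mm above the bench) clamped by the hub nut. Origin: centre of its underside, on the upright nut axis.
- nut_seat (a point): Centre of the top of the nut's flange (46 mm across), 54 mm above the bench, where the socket's mouth stands when fully home. Above it the steel hexagon, 27 mm across flats, 15 mm high; its flats face this point's x axis and every 60 degrees from it. A fitted socket has about 0.1 rad of free play either way before it bears on the nut.
- hub_nut (a joint): Angle of the nut on the rotor, rad: 0 at the start, positive clockwise from above. The nut is tight and slips only at about 1.8 N m.
- wrench_rest: Grey plate 262 x 64 x 8 mm, fixed to the bench. Origin: underside, below the post (21 mm across, 14 mm tall above the plate) that the socket drops over; x points to the handle's end. At x = 165 mm two upright cheeks, about 31 mm apart at the bottom, flaring outward to about 38 mm, tops 33 mm above the bench, take the handle between them.
- rest_post (a point): Foot of that post on the top of the plate, 8 mm above the bench: the middle of the socket's mouth stands here at the start and must again at the end; x to the handle's end.
- foam_rack: White foam tube rack, 72 x 100 x 42 mm, bystander. Origin: centre of its underside.
- marker_black: Black-capped marker pen, 138 mm long, 12 mm thick, bystander.
- forceps: Steel forceps lying flat, 130 mm long, bystander.
- label_tape: Roll of labelling tape, 78 mm across, 19 mm high, bystander.
- rack_blue: Low tube rack with small tubes, 174 x 150 x 39 mm, bystander.
- lab_timer: Small white bench timer, 58 x 66 x 17 mm, bystander.

How it is judged:
By the outcome, as a careful person would: the job done as asked, in the order asked, and still so for the second after the job is handed in, with the robot touching nothing.
It also fails if it takes over 64 s, if anything falls off the work surface, if the arm or the gripper's body presses on something with over 40 N, if the wrist force passes 120 N, or if a joint passes its speed limit or range.

## Working session

There is one attempt and no reset: what is moved stays moved. The work goes in short steps, Python scripts to look and compute and a tool call to move; the robot and the scene stay as the last step left them, time stands still between calls to the robot, and variables do not carry over. Pictures are saved under pics/ and viewed, at most 10 in all, crops included, and the job is handed in when it is done.

Besides the shell and the picture viewer there is one more tool, called as name(argument=value, ...) on one line, values as JSON. move_arm: Moves the arm, as the interface text tells. Its arguments: {"type":"object","properties":{"slide":{"type":"array"},"yaw":{"type":"array"},"jaw":{"type":"array"}},"required":["slide","yaw","jaw"]}

```bash
ls; mkdir -p pics
cat > h.py <<'E'
import numpy as np, cv2
from workcell import ctrl
def cam(n):
    p=ctrl.camera_params(n); f=192/np.tan(np.radians(p['fovy'])/2)
    K=np.array([[f,0,p['cx']],[0,f,p['cy']],[0,0,1]]); R=cv2.Rodrigues(np.array(p['rvec'],float))[0]
    return K,R,np.array(p['tvec'],float).reshape(3)
def ray(n,uv,z):
    K,R,t=cam(n); uv=np.atleast_2d(np.array(uv,float)); d=(np.c_[uv,np.ones(len(uv))]@np.linalg.inv(K).T)@R; c=-R.T@t
    return c+d*((z-c[2])/d[:,2])[:,None]
def cloud(n,dep):
    K,R,t=cam(n); v,u=np.mgrid[:384,:512]; P=np.stack([(u-K[0,2])/K[0,0]*dep,(v-K[1,2])/K[1,1]*dep,dep],-1)
    return (P-t)@R
def proj(n,X):
    K,R,t=cam(n); c=np.atleast_2d(X)@R.T+t; q=c@K.T; return q[:,:2]/q[:,2:]
E
python3 - <<'E'
from h import *
for n in('scene','top'):
    im,d=ctrl.camera(n); cv2.imwrite(f'pics/{n}0.png',im[:,:,::-1]); np.savez(f'{n}0.npz',im=im,d=d)
    K,R,t=cam(n); print(n,K[0,0],-R.T@t, R[2], ctrl.camera_params(n))
s=ctrl.observe(); print(s, ctrl.grasp_offset)
E
```

```text
pics
scene 476.3948616273595 [-0.30948886  0.67342568  0.62706536] [ 0.70076001 -0.56282969 -0.43835846] {'fovy': 43.901532875911016, 'cx': 253.0915198704261, 'cy': 198.2049006513678, 'rvec': array([ 0.9989582 , -2.10689284,  1.31111392]), 'tvec': array([0.33358677, 0.27010581, 0.87078079])}
top 439.65446568819874 [ 0.2953872  -0.04574302  1.57115803] [ 0.18672603  0.02446963 -0.98210724] {'fovy': 47.18242111167207, 'cx': 251.89122315285113, 'cy': 191.0525604788898, 'rvec': array([ 2.13095541, -2.09363404,  0.17490194]), 'tvec': array([-0.01827513,  0.58344087,  1.48900851])}
{'time_s': 0.1, 'joint_positions': array([ 1.20276555,  0.68990596, -0.19451774,  1.56626246,  0.15730324,
        0.90250293, -0.21507923]), 'joint_velocities': array([-0.00209917, -0.00202099, -0.00069732, -0.00346678, -0.00050588,
       -0.00079471, -0.00013487]), 'joint_torque': array([-5.51860969e-03, -5.40595186e+01, -1.27164088e+00, -1.58983809e+01,
        9.50941409e-03,  4.40202537e-03,  1.54768537e-05]), 'ee_pos': array([ 0.2441629 , -0.57468687,  0.23055456]), 'orientation': array([-8.11572803e-04,  9.79873975e-01,  1.99615332e-01, -2.30658268e-04]), 'force': array([ 0.47115624, -0.57603241, -0.33078899]), 'moment': array([ 0.02064414, -0.034179  ,  0.02303318]), 'grasp_force': 0.0, 'grip_width': 0.08503576492034114} -0.0187
```

View pics/scene0.png

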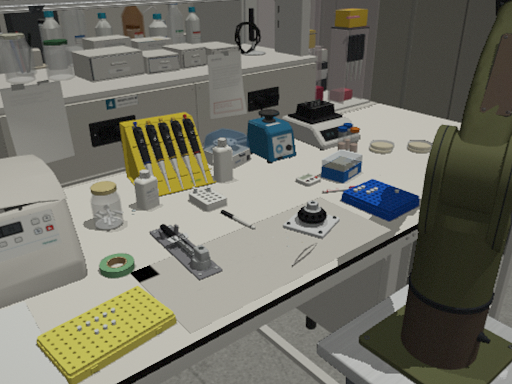

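View pics/top0.png

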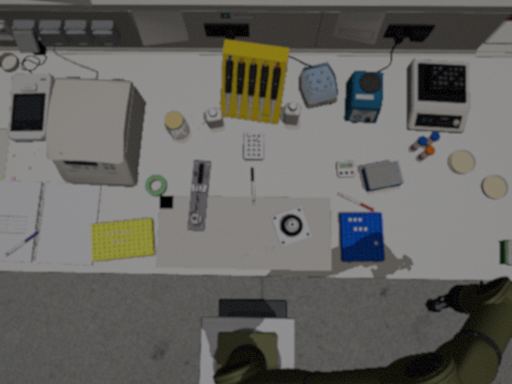

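The scene view shows the wrench on its grey rest near (185,250) and the rotor on its stand near (312,216). In the top view the wrench runs from the socket end at about (196,213) to the handle at about (201,172), and the rotor sits at about (291,225). I'll crop both for detail.

Run:
```python
from h import *
T=np.load('top0.npz'); S=np.load('scene0.npz')
a=cv2.resize(T['im'][150:245,175:330],None,fx=5,fy=5,interpolation=cv2.INTER_CUBIC)
cv2.imwrite('pics/c_top.png',a[:,:,::-1])
b=cv2.resize(S['im'][190:280,140:345],None,fx=3.9,fy=3.9,interpolation=cv2.INTER_CUBIC)
cv2.imwrite('pics/c_scene.png',b[:,:,::-1])
for n,D in(('top',T),('scene',S)):
    P=cloud(n,D['d']); print(n)
    # heights
    for box in ([(183,215,155,232),(270,315,205,245)] if n=='top' else [(148,222,222,275),(284,340,198,237)]):
        u0,u1,v0,v1=box; Q=P[v0:v1,u0:u1].reshape(-1,3); Q=Q[(D['d'][v0:v1,u0:u1]>0).ravel()]
        for lo,hi in((-.005,.004),(.004,.012),(.012,.02),(.02,.03),(.03,.045),(.045,.052),(.052,.06),(.06,.08)):
            m=(Q[:,2]>lo)&(Q[:,2]<=hi)
            if m.sum(): print(box,lo,hi,m.sum(),Q[m].mean(0).round(4),Q[m].min(0).round(3),Q[m].max(0).round(3))
```

```text
top
(183, 215, 155, 232) -0.005 0.004 930 [0.5967 0.1885 0.0008] [ 0.444  0.126 -0.005] [0.729 0.252 0.004]
(183, 215, 155, 232) 0.004 0.012 974 [0.5766 0.1852 0.0074] [0.444 0.126 0.004] [0.726 0.25  0.012]
(183, 215, 155, 232) 0.012 0.02 145 [0.5664 0.1858 0.0142] [0.447 0.138 0.012] [0.701 0.228 0.02 ]
(183, 215, 155, 232) 0.02 0.03 187 [0.6035 0.1847 0.0259] [0.468 0.154 0.02 ] [0.686 0.21  0.03 ]
(183, 215, 155, 232) 0.03 0.045 115 [0.5738 0.1839 0.0337] [0.466 0.158 0.03 ] [0.681 0.213 0.043]
(183, 215, 155, 232) 0.045 0.052 14 [0.488  0.1883 0.0497] [0.468 0.179 0.046] [0.5   0.204 0.052]
(183, 215, 155, 232) 0.052 0.06 51 [0.4824 0.1922 0.0555] [0.467 0.181 0.052] [0.499 0.202 0.06 ]
(183, 215, 155, 232) 0.06 0.08 6 [0.4814 0.1883 0.0609] [0.474 0.181 0.06 ] [0.491 0.201 0.062]
(270, 315, 205, 245) -0.005 0.004 510 [ 4.844e-01 -1.588e-01  4.000e-04] [ 0.404 -0.232 -0.005] [ 0.547 -0.073  0.004]
(270, 315, 205, 245) 0.004 0.012 372 [ 0.4745 -0.1556  0.0079] [ 0.403 -0.231  0.004] [ 0.545 -0.073  0.012]
(270, 315, 205, 245) 0.012 0.02 444 [ 0.4649 -0.1448  0.0158] [ 0.403 -0.21
[... 1450 characters left out ...]
1222  0.0095] [ 0.391 -0.214  0.004] [ 0.508 -0.076  0.012]
(284, 340, 198, 237) 0.012 0.02 469 [ 0.4477 -0.1341  0.014 ] [ 0.393 -0.219  0.012] [ 0.524 -0.076  0.02 ]
(284, 340, 198, 237) 0.02 0.03 40 [ 0.4412 -0.128   0.0268] [ 0.425 -0.166  0.02 ] [ 0.47 -0.11  0.03]
(284, 340, 198, 237) 0.03 0.045 214 [ 0.4475 -0.1299  0.0388] [ 0.423 -0.183  0.03 ] [ 0.498 -0.106  0.045]
(284, 340, 198, 237) 0.045 0.052 126 [ 0.4546 -0.1396  0.0483] [ 0.434 -0.177  0.045] [ 0.491 -0.115  0.052]
(284, 340, 198, 237) 0.052 0.06 45 [ 0.4576 -0.1401  0.0549] [ 0.443 -0.165  0.052] [ 0.483 -0.125  0.06 ]
(284, 340, 198, 237) 0.06 0.08 71 [ 0.4607 -0.1441  0.0663] [ 0.447 -0.164  0.06 ] [ 0.478 -0.13   0.071]
```

View pics/c_top.png

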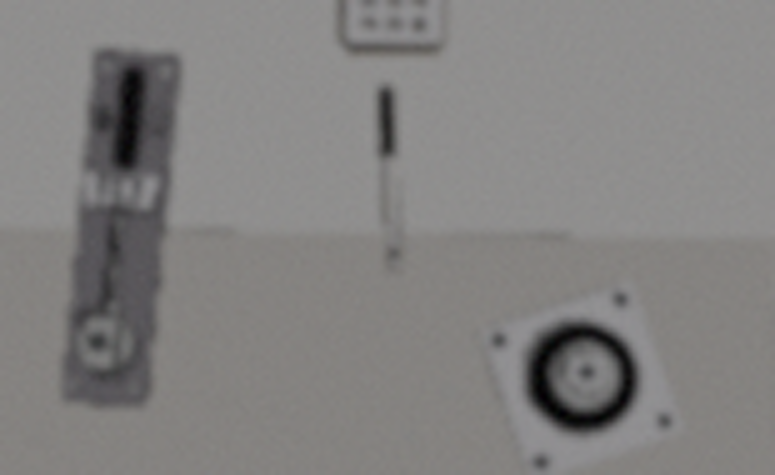

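View pics/c_scene.png

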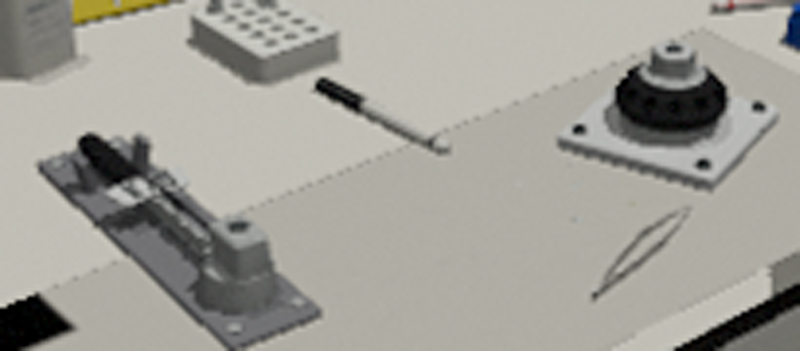

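The top crop shows the boss near crop pixel (103,343), the handle at (130,115), and the stand plate turned about 17° with the nut at (585,372). The scene crop shows the hexagon at (673,60), with its rotation not yet clear. I'll average several frames to measure the outlines and the hexagon.

Run:
```python
from h import *
for n in('top','scene'):
    A=[];
    for i in range(12):
        im,d=ctrl.camera(n); A.append(im.astype(float))
    np.save(f'{n}avg.npy',np.mean(A,0))
T=np.load('topavg.npy');S=np.load('sceneavg.npy')
def crop(I,u,v,r):
    return cv2.resize(np.clip((I[v-r:v+r,u-r:u+r]-20)*1.3,0,255).astype(np.uint8),(390,390),interpolation=cv2.INTER_CUBIC)
cv2.imwrite('pics/nut.png',np.hstack([crop(T,291,225,13),crop(S,312,208,16)])[:,:,::-1])
# rest plate & stand plate in top: print colours
print(T[225,187:212].astype(int).tolist()[::4], T[175,183:190].astype(int).tolist())
f=cv2.cvtColor(T.astype(np.uint8),cv2.COLOR_RGB2GRAY).astype(int)
print(f[195,175:225].tolist()); print(f[225,265:320].tolist())
```

```text
[[112, 110, 110], [88, 85, 88], [69, 67, 69], [76, 74, 77], [87, 85, 87], [133, 130, 128], [133, 130, 127]] [[143, 142, 141], [142, 141, 141], [142, 142, 141], [142, 141, 141], [142, 141, 141], [142, 141, 141], [143, 143, 142]]
[136, 137, 137, 136, 136, 136, 136, 136, 137, 137, 137, 136, 137, 137, 132, 116, 94, 85, 86, 87, 82, 69, 63, 77, 83, 83, 85, 87, 87, 87, 86, 85, 91, 114, 130, 134, 134, 134, 133, 131, 130, 130, 130, 131, 130, 131, 133, 136, 140, 141]
[130, 131, 130, 131, 130, 130, 130, 126, 121, 129, 139, 143, 144, 138, 118, 79, 36, 10, 15, 44, 78, 96, 102, 115, 127, 123, 104, 95, 109, 126, 130, 127, 119, 93, 50, 15, 37, 85, 123, 140, 144, 142, 138, 134, 130, 130, 130, 131, 130, 130, 130, 131, 131, 131, 131]
```

View pics/nut.png

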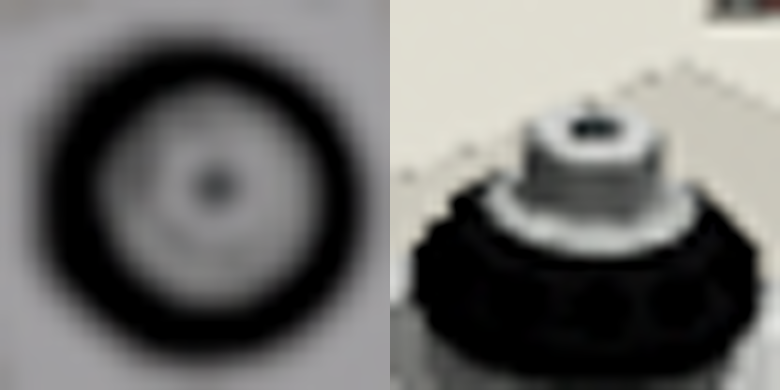

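The left half is the top view: hub hole at about (213,187), hexagon blurred. The right half is the scene view: the hexagon's side spans about 525–660 px, with the flange below it. Now the numbers: plate outlines, and a brightness profile across the nut's faces.

Run:
```python
from h import *
T=np.load('topavg.npy');S=np.load('sceneavg.npy')
g=T.mean(2)
# rest plate
def rect(n,mask,z,box,close=9):
    m=np.zeros(mask.shape,np.uint8);u0,u1,v0,v1=box; m[v0:v1,u0:u1]=mask[v0:v1,u0:u1]
    m=cv2.morphologyEx(m,cv2.MORPH_CLOSE,np.ones((close,close)))
    c=max(cv2.findContours(m,0,cv2.CHAIN_APPROX_NONE)[0],key=cv2.contourArea).reshape(-1,2)
    X=ray(n,c,z)[:,:2]; r=cv2.minAreaRect((X*1000).astype(np.float32)); print(n,z,r); return X
up=4
G=cv2.resize(g,None,fx=up,fy=up,interpolation=cv2.INTER_CUBIC)
def rectup(n,mask,z,box,close):
    m=np.zeros(mask.shape,np.uint8);u0,u1,v0,v1=[b*up for b in box]; m[v0:v1,u0:u1]=mask[v0:v1,u0:u1]
    m=cv2.morphologyEx(m,cv2.MORPH_CLOSE,np.ones((close,close)));m=cv2.morphologyEx(m,cv2.MORPH_OPEN,np.ones((15,15)))
    c=max(cv2.findContours(m,0,cv2.CHAIN_APPROX_NONE)[0],key=cv2.contourArea).reshape(-1,2)
    X=ray(n,(c+.5)/up-.5,z)[:,:2]*1000; r=cv2.minAreaRect(X.astype(np.float32)); print(n,z,np.round(np.r_[r[0],r[1],r[2]],2))
rectup('top',G<111,.008,(180,217,152,235),31)
rectup('top',(G>136)|(G<100),.015,(266,318,202,250),31)
# rotor: dark ring in top at z .05
m=((G<60)).astype(np.uint8); m[:205*up]=0;m[245*up:]=0;m[:,:270*up]=0;m[:,315*up:]=0
m=cv2.morphologyEx(m,cv2.MORPH_CLOSE,np.ones((5,5)))
for c in cv2.findContours(m,cv2.RETR_CCOMP,cv2.CHAIN_APPROX_NONE)[0]:
    if cv2.contourArea(c)>500:
        X=ray('top',(c.reshape(-1,2)+.5)/up-.5,.05)[:,:2]*1000; print('rotor',np.round(np.r_[sum(cv2.fitEllipse(X.astype(np.float32))[:2],())],1))
# handle: dark
m=(G<35).astype(np.uint8); m[:155*up]=0;m[190*up:]=0;m[:,:190*up]=0;m[:,210*up:]=0
c=max(cv2.findContours(m,0,cv2.CHAIN_APPROX_NONE)[0],key=cv2.contourArea).reshape(-1,2)
X=ray('top',(c+.5)/up-.5,.022)[:,:2]*1000; print('handle',cv2.minAreaRect(X.astype(np.float32)))
# nut in scene
s=S.mean(2); print('rows')
for v in range(198,216): print(v,s[v,299:326].astype(int).tolist())
print(g[216:235,282:302].astype(int))
X=[.4639,-.146]
print('cam right axis',cam('scene')[1][0], proj('scene',[[.464,-.146,.054],[.464,-.146,.069]]), (np.array([.464,-.146,.069])@cam('scene')[1].T+cam('scene')[2]))
```

```text
top 0.008 [575.35 185.31  66.56 262.6   86.95]
top 0.015 [ 467.82 -148.79  112.84  112.88   19.58]
rotor [ 467.2 -145.3   71.2   73. ]
rotor [ 468.  -148.    50.2   50.9]
handle ((652.8939819335938, 180.95272827148438), (13.397096633911133, 70.0608901977539), 86.83811950683594)
rows
198 [188, 188, 188, 188, 188, 188, 188, 188, 188, 187, 188, 188, 189, 189, 189, 185, 182, 168, 152, 170, 170, 170, 162, 166, 183, 184, 189]
199 [188, 188, 188, 188, 187, 188, 188, 188, 188, 188, 188, 187, 183, 181, 186, 174, 161, 170, 171, 170, 170, 170, 171, 170, 163, 169, 183]
200 [188, 188, 188, 188, 188, 188, 188, 189, 188, 187, 183, 181, 166, 144, 166, 171, 173, 171, 171, 171, 171, 170, 170, 170, 170, 170, 166]
201 [188, 188, 188, 188, 188, 188, 189, 185, 177, 179, 177, 170, 151, 118, 128, 153, 173, 175, 171, 171, 171, 170, 170, 170, 170, 170, 170]
202 [188, 188, 188, 189, 189, 187, 185, 167, 137, 168, 181, 147, 46, 51, 52, 92, 158, 182, 168, 165, 171, 171, 171, 170, 170, 171, 170]
203 [188, 189, 184, 179, 185, 179, 171, 155, 111, 136, 171, 161, 118, 121, 121, 138, 174, 179, 147, 143, 173, 171, 170, 
[... 2556 characters left out ...]
118 115 116 117 113  95  62  25
   15  52]
 [ 23   5   9  30  62  91 110 116 116 117 115 110 112 111  99  75  42  13
   24  69]
 [ 44  17   7  15  35  62  87 105 115 117 114 110 103  91  71  46  20  12
   43  88]
 [ 73  41  16   5  12  31  52  75  91  96  96  91  80  60  38  21  12  30
   70 109]
 [106  75  42  17   7  10  23  38  50  55  55  51  42  27  14  13  29  62
   99 126]
 [128 107  79  48  24  11   7  11  15  19  18  16  12   8  16  34  65  97
  123 138]
 [140 129 112  87  59  35  20  11   9   9  12  12  16  30  50  74 101 123
  137 142]]
cam right axis [-0.62912906 -0.77726211 -0.00776145] [[311.85385769 207.48908582]
 [312.1190492  202.391181  ]] [0.15461561 0.01096546 1.24785984]
```

Run:
```python
from h import *
T=np.load('topavg.npy').mean(2);S=np.load('sceneavg.npy').mean(2)
def dark(I,u0,u1,v0,v1,thr):
    a=I[v0:v1,u0:u1]; w=np.clip(thr-a,0,None); v,u=np.mgrid[v0:v1,u0:u1]; return np.array([(w*u).sum(),(w*v).sum()])/w.sum()
def tri(a,b):
    A=[]
    for n,p in(('top',a),('scene',b)):
        K,R,t=cam(n);P=K@np.c_[R,t];A.append(P)
    X=cv2.triangulatePoints(A[0],A[1],a.reshape(2,1),b.reshape(2,1));X=(X[:3]/X[3]).ravel()
    return X,proj('top',X)[0]-a,proj('scene',X)[0]-b
a=dark(T,290,295,222,227,118); b=dark(S,309,316,201,204,150); print('nut hole',a,b,*tri(a,b)); print(ray('top',a,.069),ray('scene',b,.069))
print(T[208:232,187:206].astype(int)); 
print(S[238:272,193:222].astype(int))
```

```text
nut hole [291.91677753 223.96245381] [312.27918041 202.09223117] [ 0.46756909 -0.1486152   0.06780419] [0.26961546 0.30499762] [-0.44948521 -0.04367008]
[[ 0.46846415 -0.14760944  0.069     ]] [[ 0.46497167 -0.14757683  0.069     ]]
[[131 126 111  94  87  88  88  81  64  54  65  78  84  88  89  88  88  88
   91]
 [130 125 110  94  88  87  86  77  61  56  68  80  85  87  88  89  88  88
   94]
 [129 121 106  92  86  84  82  72  61  68  85  87  86  87  88  88  88  88
   95]
 [127 114  97  85  78  74  73  69  63  77  95  93  84  86  89  89  88  87
   95]
 [125 109  90  76  67  64  69  70  69  79  93  89  82  85  88  88  88  87
   94]
 [125 109  87  70  65  78  89  92  91  94  96  88  83  85  87  89  88  86
   93]
 [126 110  89  73  75  96 109 113 113 113 107  95  89  88  86  86  88  86
   91]
 [126 110  91  83  89 105 113 114 116 120 113  97  93  94  88  85  87  86
   90]
 [125 109  91  93  99 102 101  96 101 112 110  96  96 101  91  82  86  86
   91]
 [126 108  92  98 104  95  80  67  77  98 103  94 100 107  95  81  83  88
   96]
 [126 109  91 100 107  94  71  56  67  88  94  91 104 111
[... 4492 characters left out ...]
 83  85  87  88  90  91  92  92  91  86  86  94
  103 112 114 118 135 144 131 127 148 167 172]
 [ 67  71  74  76  77  78  80  83  85  88  89  89  90  92  90  80  85  97
   96 101 112 124 147 159 149 122 115 141 168]
 [ 61  62  68  74  79  79  80  82  84  85  87  87  86  94  93  87  97  99
  102 101 106 104 105 128 117 101 112 117 141]
 [ 82  79  80  79  69  70  70  72  78  84  88  90  83  92  97  99 102 107
  115 114 115 114 110 107 114 114 114 113 104]
 [117 117 117 102  74  77  74  74  83  96  96  96  96  98 102 107 115 115
  114 114 114 114 115 114 114 113 109 103  87]
 [115 115 115 116 116 116 116 116 115 116 110 101 101 107 115 114 114 114
  114 114 114 115 115 111 106  97  79  93 113]]
```

```bash
cat >> h.py <<'E'
def dark(I,u0,u1,v0,v1,thr):
    a=I[v0:v1,u0:u1]; w=np.clip(thr-a,0,None); v,u=np.mgrid[v0:v1,u0:u1]; return np.array([(w*u).sum(),(w*v).sum()])/w.sum()
def tri(a,b):
    A=[K@np.c_[R,t] for K,R,t in map(cam,('top','scene'))]
    X=cv2.triangulatePoints(A[0],A[1],a.reshape(2,1),b.reshape(2,1));X=(X[:3]/X[3]).ravel()
    return X,proj('top',X)[0]-a,proj('scene',X)[0]-b
def goal(xy,z,deg):
    """total tool-frame moves: world shift in tool axes and yaw; tool z down"""
    s=ctrl.observe(); w,x,y,zz=s['orientation']; th=2*np.arctan2(y,x); d=np.array([xy[0],xy[1],z])-s['ee_pos']
    tx=np.array([np.cos(th),np.sin(th)]); ty=np.array([np.sin(th),-np.cos(th)])
    dy=(np.degrees(th)-deg+90)%180-90
    print('t',round(s['time_s'],2),'pos',s['ee_pos'].round(4),'ang',np.degrees(th).round(2),'tilt',np.round([w,zz],4),'| tool dx dy dz',np.round([d[:2]@tx,d[:2]@ty,-d[2]],4),'yaw',np.radians(dy).round(4),'q7',s['joint_positions'][6].round(2),'F',s['force'].round(1),'M',s['moment'].round(2),'w',s['grip_width'].round(4))
E
python3 - <<'E'
from h import *
T=np.load('topavg.npy').mean(2);S=np.load('sceneavg.npy').mean(2)
a=dark(T,192,197,216,221,98); b=dark(S,198,204,247,250,120); print(a,b,*tri(a,b),ray('top',a,.055),ray('scene',b,.055))
goal((.481,.191),.15,-3.1)
E
```

```text
[194.08513657 217.894407  ] [200.56565071 247.61295085] [0.48476923 0.1905929  0.05437122] [0.24746064 0.2106824 ] [-0.41877258 -0.07065808] [[0.48541348 0.19139139 0.055     ]] [[0.48303781 0.19055884 0.055     ]]Traceback (most recent call last):
  File "<stdin>", line 4, in <module>
  File "h.py", line 26, in goal
    print('t',round(s['time_s'],2),'pos',s['ee_pos'].round(4),'ang',np.degrees(th).round(2),'tilt',np.round([w,zz],4),'| tool dx dy dz',np.round([d[:2]@tx,d[:2]@ty,-d[2]],4),'yaw',np.radians(dy).round(4),'q7',s['joint_positions'][6].round(2),'F',s['force'].round(1),'M',s['moment'].round(2),'w',s['grip_width'].round(4))
                                                                                                                                                                                                                                                                                                       ^^^^^^^^^^^^^^^^^^^^^
AttributeError: 'float' object has no attribute 'round'
```

The boss hole triangulates to (0.485, 0.191, 0.054). That matches the expected 0.055 m top, and its residual is the same as the nut's. Moving above the boss.

```bash
sed -i "s/s\['grip_width'\].round(4)/round(float(s['grip_width']),4)/" h.py; python3 -c "
from h import *
goal((.4818,.1908),.12,-3.1)"
```

```text
t 1.3 pos [ 0.2445 -0.5752  0.2313] ang 23.02 tilt [0. 0.] | tool dx dy dz [ 0.518  -0.6122  0.1113] yaw 0.4559 q7 -0.22 F [-0.1 -0.2 -0. ] M [ 0.02  0.01 -0.01] w 0.0854
```

move_arm(slide=[[0.01,-0.012,0],[0.022,-0.026,0],[0.025,-0.03,0],[0.025,-0.03,0],[0.025,-0.03,0],[0.025,-0.03,0],[0.025,-0.03,0],[0.025,-0.03,0],[0.025,-0.03,0],[0.025,-0.03,0],[0.025,-0.03,0],[0.025,-0.03,0]], yaw=[0,0,0,0,0,0,0,0,0,0,0,0], jaw=[0,0,0,0,0,0,0,0,0,0,0,0])

```text
time_s: 2.3
ee_pos: [0.3723, -0.1522, 0.2316]
orientation: [0.0, 0.98, 0.199, 0.0]
force: [0.2, -0.3, 0.2]
grip_width: 0.0852
grasp_force: 0.0
```

move_arm(slide=[[0.025,-0.03,0.0],[0.025,-0.03,0.01],[0.025,-0.03,0.01],[0.025,-0.03,0.01],[0.025,-0.03,0.01],[0.025,-0.03,0.01],[0.025,-0.03,0.01],[0.025,-0.03,0.01],[0.02,-0.02,0.01],[0.01,-0.01,0.01],[0,0,0],[0,0,0]], yaw=[0,0,0,0,0,0,0,0,0,0,0,0], jaw=[0,0,0,0,0,0,0,0,0,0,0,0])

```text
time_s: 3.3
ee_pos: [0.4775, 0.1851, 0.1408]
orientation: [0.0, 0.98, 0.2, -0.001]
force: [0.9, -0.7, 0.7]
grip_width: 0.0849
grasp_force: 0.0
```

```bash
python3 -c "
from h import *
goal((.4818,.1908),.12,-3.1)"
```

```text
t 3.3 pos [0.4775 0.1851 0.1408] ang 23.12 tilt [ 0.0002 -0.0005] | tool dx dy dz [ 0.0062 -0.0036  0.0208] yaw 0.4576 q7 -1.7 F [ 0.9 -0.7  0.7] M [-0.01  0.03 -0.06] w 0.0849
```

move_arm(slide=[[0.006,-0.0035,0],[0,0,0],[0,0,0],[0,0,0],[0,0,0.02],[0,0,0.02],[0,0,0.02],[0,0,0]], yaw=[0,0.114,0.114,0.115,0.115,0,0,0], jaw=[0,0,0,0,0,0,0,0])

```text
time_s: 3.97
ee_pos: [0.4806, 0.1883, 0.0794]
orientation: [0.001, 1.0, -0.029, -0.002]
force: [-1.1, -1.5, 0.3]
grip_width: 0.0857
grasp_force: 0.0
```

```bash
python3 -c "
from h import *
goal((.4818,.1908),.035,-3.1)"
```

```text
t 3.97 pos [0.4806 0.1883 0.0794] ang -3.33 tilt [ 0.0012 -0.002 ] | tool dx dy dz [ 0.001  -0.0025  0.0444] yaw -0.0039 q7 -1.99 F [-1.1 -1.5  0.3] M [ 0.04 -0.    0.  ] w 0.0857
```

move_arm(slide=[[0.001,-0.0025,0.015],[0,0,0.015],[0,0,0.014],[0,0,0],[0,0,0],[0,0,0],[0,0,0],[0,0,0],[0,0,0],[0,0,0],[0,0,0]], yaw=[0,0,0,0,0,0,0,0,0,0,0], jaw=[0,0,0,0.3,0.5,0.6,0.7,0.8,0.9,1,1])

```text
time_s: 4.88
ee_pos: [0.4837, 0.1926, 0.0384]
orientation: [-0.0, 1.0, -0.028, 0.001]
force: [-1.0, -1.6, 7.0]
grip_width: 0.0224
grasp_force: 61.8
```

```bash
python3 -c "
from h import *
goal((.4818,.1908),.035,-3.1); print(ctrl.observe()['grasp_force'])"
```

```text
t 4.88 pos [0.4837 0.1926 0.0384] ang -3.23 tilt [-0.0002  0.0007] | tool dx dy dz [-0.0018  0.0019  0.0034] yaw -0.0023 q7 -1.99 F [-1.  -1.6  7. ] M [-0.06  0.12  0.03] w 0.0224
61.82383060455322
```

move_arm(slide=[[0,0,-0.005],[0,0,-0.01],[0,0,-0.015],[0,0,-0.02],[0,0,-0.02],[0,0,-0.02],[0,0,-0.015],[0,0,-0.005],[0,0,0]], yaw=[0,0,0,0,0,0,0,0,0], jaw=[1,1,1,1,1,1,1,1,1])

```text
time_s: 5.63
ee_pos: [0.4836, 0.1928, 0.1486]
orientation: [-0.001, 1.0, -0.028, 0.001]
force: [1.1, 0.1, -6.1]
grip_width: 0.0222
grasp_force: 60.4
```

```bash
python3 -c "
from h import *
goal((.4658,-.1472),.145,20)"
```

```text
t 5.63 pos [0.4836 0.1928 0.1486] ang -3.21 tilt [-0.0005  0.001 ] | tool dx dy dz [0.0013 0.3405 0.0036] yaw -0.4051 q7 -2.0 F [ 1.1  0.1 -6.1] M [-0.    0.1  -0.06] w 0.0222
```

move_arm(slide=[[0,0.012,0],[0,0.025,0],[0,0.033,0],[0,0.035,0],[0,0.035,0],[0,0.035,0],[0,0.035,0],[0,0.035,0],[0,0.035,0],[0,0.03,0],[0,0.02,0],[0.001,0.0105,0]], yaw=[0,0,0,0,0,0,0,0,0,0,0,0], jaw=[1,1,1,1,1,1,1,1,1,1,1,1])

```text
time_s: 6.63
ee_pos: [0.4623, -0.1522, 0.1462]
orientation: [0.001, 1.0, -0.031, -0.002]
force: [-0.2, -0.7, -4.8]
grip_width: 0.0227
grasp_force: 60.3
```

move_arm(slide=[[0,0,0],[0,0,0],[0,0,0],[0,0,0],[0,0,0],[0,0,0],[0,0,0],[0,0,0],[0,0,0]], yaw=[-0.04,-0.08,-0.08,-0.08,-0.08,-0.045,0,0,0], jaw=[1,1,1,1,1,1,1,1,1])

```text
time_s: 7.38
ee_pos: [0.4649, -0.1465, 0.147]
orientation: [-0.0, 0.985, 0.174, -0.0]
force: [-0.0, -0.1, -4.9]
grip_width: 0.0226
grasp_force: 60.5
```

```bash
python3 -c "
from h import *
goal((.4658,-.1472),.12,20)
for n in('top','scene'):
    I=np.mean([ctrl.camera(n)[0].astype(float) for i in range(4)],0); np.save(n+'1.npy',I)
    r=(255,335,170,240) if n=='top' else (255,345,160,228)
    cv2.imwrite('pics/hov_'+n+'.png',cv2.resize(I[r[2]:r[3],r[0]:r[1]].astype(np.uint8),None,fx=5,fy=5,interpolation=cv2.INTER_CUBIC)[:,:,::-1])
a=cv2.imread('pics/hov_top.png');b=cv2.imread('pics/hov_scene.png');h=max(len(a),len(b))
cv2.imwrite('pics/hov.png',np.hstack([cv2.copyMakeBorder(x,0,h-len(x),0,0,0)[:,:400 if x is a else 450] for x in(a,b)])[:,:800])
"
```

```text
t 7.38 pos [ 0.4649 -0.1465  0.147 ] ang 20.02 tilt [-0.0004 -0.0003] | tool dx dy dz [0.0006 0.001  0.027 ] yaw 0.0004 q7 -1.22 F [-0.  -0.1 -4.9] M [-0.03  0.02  0.01] w 0.0226
```

View pics/hov.png

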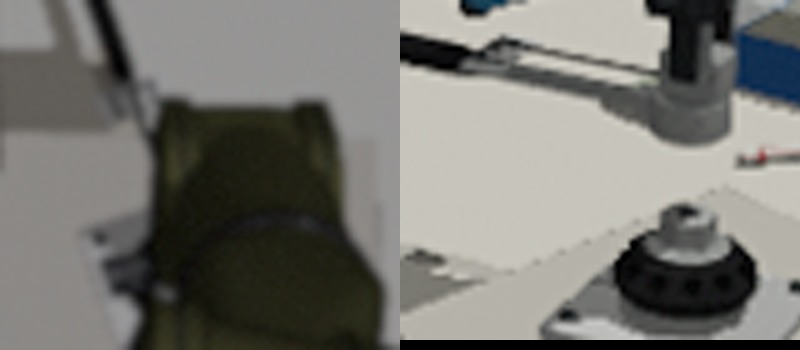

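The left half (top view) shows only the handle, at about (110,40), because the arm hides the rest. The right half (scene view) shows the socket at about (692,110), squarely above the nut at (688,225). I'll check this numerically.

Run:
```python
from h import *
S=np.load('scene1.npy').mean(2)
for v in range(178,190): print(v,S[v,300:327].astype(int).tolist())
N=np.array([.4676,-.1486])
for z in (.117,.128,.139): print(z,proj('scene',[[*N,z]])+np.array([-.43,0])*-1)
T=np.load('top1.npy').mean(2)
m=(T<30).astype(np.uint8); m[:165]=0; m[190:]=0; m[:,:262]=0; m[:,284:]=0
u,v=np.nonzero(m)[::-1]; print(u.min(),u.max(),v.min(),v.max(),len(u))
l=cv2.fitLine(np.c_[u,v].astype(np.float32),cv2.DIST_HUBER,0,.01,.01).ravel(); p=np.array([l[2:]-8*l[:2],l[2:]+8*l[:2]]); X=ray('top',p,.1166+.016)[:,:2]; d=X[1]-X[0]; d*=np.sign(d[0]); print(np.degrees(np.arctan2(d[1],d[0])), 'line offset of nut',(np.array(N)-X[0])@np.array([-d[1],d[0]])/np.linalg.norm(d))
```

```text
178 [80, 87, 93, 96, 90, 89, 93, 80, 74, 74, 76, 77, 77, 77, 77, 76, 78, 79, 88, 94, 95, 124, 136, 105, 97, 82, 78]
179 [77, 77, 79, 84, 80, 79, 95, 92, 73, 66, 67, 70, 73, 75, 76, 75, 77, 80, 86, 95, 98, 161, 186, 151, 153, 143, 113]
180 [78, 79, 79, 78, 73, 69, 83, 94, 89, 76, 72, 70, 68, 67, 69, 70, 76, 86, 96, 105, 105, 156, 197, 198, 199, 184, 149]
181 [86, 83, 79, 78, 73, 70, 74, 79, 83, 87, 79, 77, 77, 77, 81, 87, 90, 102, 113, 113, 99, 157, 198, 195, 195, 196, 197]
182 [90, 86, 79, 79, 75, 70, 73, 75, 78, 81, 82, 82, 84, 87, 95, 103, 103, 100, 102, 102, 96, 156, 198, 194, 193, 194, 194]
183 [93, 87, 80, 82, 76, 67, 71, 75, 81, 79, 79, 81, 84, 87, 89, 92, 95, 99, 100, 100, 93, 155, 198, 194, 193, 194, 193]
184 [149, 147, 125, 91, 81, 65, 71, 76, 78, 79, 79, 83, 85, 85, 80, 87, 97, 98, 99, 97, 90, 155, 198, 194, 193, 194, 193]
185 [198, 199, 184, 146, 124, 66, 69, 75, 77, 79, 82, 83, 83, 85, 85, 87, 95, 96, 97, 96, 92, 156, 198, 194, 193, 194, 193]
186 [194, 195, 197, 200, 183, 118, 73, 71, 75, 80, 80, 80, 82, 81, 86, 91, 92, 93, 93, 92, 114, 169, 196, 194, 193, 194, 194]
187 [194, 193, 194, 195, 196, 180, 131, 90, 81, 76, 76, 77, 79, 82, 86, 87, 87, 88, 101, 128, 164, 189, 195, 194, 193, 194, 193]
188 [193, 193, 193, 194, 195, 198, 187, 157, 139, 114, 105, 91, 87, 90, 95, 104, 110, 127, 154, 183, 199, 196, 194, 194, 194, 195, 192]
189 [193, 193, 194, 194, 194, 194, 196, 198, 192, 177, 167, 156, 150, 150, 153, 161, 167, 184, 199, 196, 195, 194, 194, 193, 196, 198, 185]
0.117 [[313.12835169 184.99943859]]
0.128 [[313.32961724 181.10580943]]
0.139 [[313.53247226 177.18143108]]
273 279 167 185 41
17.904872332330473 line offset of nut -0.008309117573064562
```

Run:
```python
from h import *
A=np.array([.4676+.0008,-.1486+.0013]) # present socket axis est. 
for deg in(17,20,23):
    d=np.array([np.cos(np.radians(deg)),np.sin(np.radians(deg))]); P=[[*(A+d*r),.1286] for r in(.124,.164,.204)]
    print(deg,proj('scene',P).round(1).tolist(),proj('top',P).round(1).tolist())
S=np.load('scene1.npy').mean(2);T=np.load('top1.npy').mean(2)
for n,I,b,th in(('scene',S,(205,285,155,195),60),('top',T,(255,283,145,188),60)):
    m=np.zeros(I.shape,np.uint8); m[b[2]:b[3],b[0]:b[1]]=(I<th)[b[2]:b[3],b[0]:b[1]]
    k,L,st,c=cv2.connectedComponentsWithStats(m); i=1+np.argmax(st[1:,4]); v,u=np.nonzero(L==i)
    l=cv2.fitLine(np.c_[u,v].astype(np.float32),cv2.DIST_L2,0,.01,.01).ravel(); print(n,st[i],c[i],l)
    X=ray(n,[c[i]-8*l[:2],c[i],c[i]+8*l[:2]],.1286)[:,:2]; d=X[2]-X[0]; d*=np.sign(d[0]); print(X[1],np.degrees(np.arctan2(d[1],d[0])), np.degrees(np.arctan2(*(X[1]-A)[::-1])),np.linalg.norm(X[1]-A))
```

```text
17 [[271.4, 170.8], [259.1, 167.7], [247.1, 164.8]] [[282.3, 186.4], [278.9, 175.2], [275.5, 164.1]]
20 [[270.2, 171.6], [257.4, 168.7], [245.0, 166.0]] [[280.4, 187.0], [276.4, 176.0], [272.5, 165.0]]
23 [[269.1, 172.4], [255.9, 169.8], [243.0, 167.3]] [[278.6, 187.7], [274.0, 176.8], [269.5, 166.1]]
scene [245 165  27   9 122] [257.20491803 169.36885246] [9.8469436e-01 1.7429017e-01 2.5720493e+02 1.6936885e+02]
[ 0.61947858 -0.08793802] 25.306531445986543 21.450917827621975 0.1623224636758398
top [272 166   9  21  79] [276.18987342 176.65822785] [  0.2952771   0.9554117 276.18988   176.65823  ]
[ 0.62012757 -0.09043347] 17.334460641447738 20.545681065579522 0.16203412365232392
```

The handle lies at 20.5–21.4° from the socket axis at a radius of 162 mm, so the yaw is right. All the evidence puts the socket axis about 1.5 mm ahead of the boss hole. Correcting for that and lowering to just above the nut.

```bash
python3 -c "
from h import *
goal((.4643,-.1478),.105,19.7)"
```

```text
t 7.78 pos [ 0.4651 -0.1474  0.1473] ang 19.98 tilt [0.0001 0.    ] | tool dx dy dz [-0.0009  0.0001  0.0423] yaw 0.0049 q7 -1.22 F [ 1.  -0.5 -4.8] M [-0.    0.03  0.01] w 0.0227
```

move_arm(slide=[[-0.001,0.0005,0.008],[0,0,0.015],[0,0,0.012],[0,0,0.006],[0,0,0]], yaw=[0.005,0,0,0,0], jaw=[1,1,1,1,1])

```text
time_s: 8.2
ee_pos: [0.4633, -0.148, 0.1048]
orientation: [-0.001, 0.985, 0.171, -0.001]
force: [0.7, -0.0, -3.9]
grip_width: 0.0228
grasp_force: 60.3
```

move_arm(slide=[[0,0,0.003],[0,0,0.003],[0,0,0.003],[0,0,0]], yaw=[0,0,0,0], jaw=[1,1,1,1])

```text
time_s: 8.53
ee_pos: [0.4643, -0.1483, 0.0971]
orientation: [0.0, 0.985, 0.171, 0.0]
force: [0.1, 0.1, -5.3]
grip_width: 0.0227
grasp_force: 60.4
```

move_arm(slide=[[0,0,0.002],[0,0,0.002],[0,0,0]], yaw=[0,0,0], jaw=[1,1,1])

```text
time_s: 8.78
ee_pos: [0.4642, -0.1482, 0.0931]
orientation: [-0.0, 0.985, 0.171, -0.0]
force: [0.5, 0.7, -5.7]
grip_width: 0.0226
grasp_force: 60.4
```

move_arm(slide=[[0,0,0.002],[0,0,0.002],[0,0,0]], yaw=[0,0,0], jaw=[1,1,1])

```text
time_s: 9.03
ee_pos: [0.4642, -0.1482, 0.089]
orientation: [-0.0, 0.985, 0.171, -0.0]
force: [0.3, -1.0, -5.4]
grip_width: 0.0224
grasp_force: 60.4
```

move_arm(slide=[[0,0,0.002],[0,0,0.0015],[0,0,0]], yaw=[0,0,0], jaw=[1,1,1])

```text
time_s: 9.28
ee_pos: [0.4642, -0.1482, 0.0855]
orientation: [-0.0, 0.985, 0.171, -0.0]
force: [-0.6, 0.4, -6.1]
grip_width: 0.0225
grasp_force: 60.4
```

move_arm(slide=[[0,0,0.001],[0,0,0.001],[0,0,0]], yaw=[0,0,0], jaw=[1,1,1])

```text
time_s: 9.53
ee_pos: [0.4642, -0.1484, 0.0844]
orientation: [0.0, 0.985, 0.171, 0.0]
force: [-1.5, -0.5, 3.6]
grip_width: 0.0225
grasp_force: 61.5
```

Contact comes at TCP z = 0.0844, exactly the predicted home height. Releasing, lifting and heading for the handle.

move_arm(slide=[[0,0,0],[0,0,0],[0,0,0],[0,0,-0.01],[0,0,-0.02],[0,0,-0.025],[0,0,-0.02],[0,0,-0.005],[0,0,0]], yaw=[0,0,0,0,0,0,0,0,0], jaw=[0.7,0.5,0.4,0.4,0.4,0.4,0.4,0.4,0.4])

```text
time_s: 10.28
ee_pos: [0.4656, -0.1485, 0.1652]
orientation: [0.001, 0.985, 0.171, 0.002]
force: [-0.3, 0.1, 0.2]
grip_width: 0.0513
grasp_force: 0.0
```

Run:
```python
from h import *
goal((.622,-.0918),.15,20.3)
S=ctrl.camera('scene')[0].mean(2)
A=np.array([.4675,-.149])
b=(205,300,165,215); m=np.zeros(S.shape,np.uint8); m[b[2]:b[3],b[0]:b[1]]=(S<50)[b[2]:b[3],b[0]:b[1]]
k,L,st,c=cv2.connectedComponentsWithStats(m)
for i in range(1,k):
    if st[i,4]>30: X=ray('scene',c[i],.066)[0,:2]; print(st[i],c[i],X,np.degrees(np.arctan2(*(X-A)[::-1])),np.linalg.norm(X-A))
```

```text
t 10.28 pos [ 0.4656 -0.1485  0.1652] ang 19.69 tilt [0.0008 0.0019] | tool dx dy dz [ 0.1664 -0.0007  0.0152] yaw -0.0107 q7 -1.21 F [-0.3  0.1  0.2] M [ 0.    0.02 -0.  ] w 0.0513
[247 186  23   9 112] [257.58035714 189.80357143] [ 0.6209212  -0.09015674] 20.983847535914443 0.16431857910912975
```

move_arm(slide=[[0.02,0,0],[0.03,0,0],[0.035,0,0],[0.035,0,0],[0.03,0,0],[0.016,0,0],[0,0,0],[0,0,0],[0,0,0]], yaw=[0,0,0,0,0,0,0.085,0.085,0], jaw=[0.5,0.53,0.53,0.53,0.53,0.53,0.53,0.53,0.53])

```text
time_s: 11.08
ee_pos: [0.6199, -0.0918, 0.1616]
orientation: [0.0, 0.996, 0.086, -0.002]
force: [0.4, -0.5, -0.6]
grip_width: 0.0401
grasp_force: 0.0
```

```bash
python3 -c "
from h import *
goal((.6235,-.091),.05,10)"
```

```text
t 11.08 pos [ 0.6199 -0.0918  0.1616] ang 9.88 tilt [ 0.     -0.0015] | tool dx dy dz [ 0.0037 -0.0002  0.1116] yaw -0.002 q7 -1.42 F [ 0.4 -0.5 -0.6] M [-0.    0.05  0.  ] w 0.0401
```

move_arm(slide=[[0.003,0,0.01],[0,0,0.02],[0,0,0.025],[0,0,0.02],[0,0,0.015],[0,0,0.01],[0,0,0.008],[0,0,0]], yaw=[0,0,0,0,0,0,0,0], jaw=[0.53,0.53,0.53,0.53,0.53,0.53,0.53,0.53])

```text
time_s: 11.75
ee_pos: [0.6223, -0.0917, 0.0537]
orientation: [-0.0, 0.996, 0.087, -0.002]
force: [-0.0, -0.1, 0.3]
grip_width: 0.0406
grasp_force: 0.0
```

move_arm(slide=[[0,0.004,0],[0,0.004,0],[0,0.004,0],[0,0.004,0],[0,0,0]], yaw=[0,0,0,0,0], jaw=[0.53,0.53,0.53,0.53,0.53])

```text
time_s: 12.17
ee_pos: [0.627, -0.1093, 0.0566]
orientation: [0.001, 0.996, 0.086, 0.001]
force: [0.8, 0.2, 0.4]
grip_width: 0.0399
grasp_force: 0.2
```

```bash
python3 -c "
from h import *
goal((.6235,-.091),.05,10)"
```

```text
t 12.17 pos [ 0.627  -0.1093  0.0566] ang 9.86 tilt [0.0007 0.0008] | tool dx dy dz [-0.0003 -0.0187  0.0066] yaw -0.0024 q7 -1.42 F [0.8 0.2 0.4] M [ 0.12 -0.04  0.02] w 0.0399
```

move_arm(slide=[[0,0.003,0.002],[0,0.003,0.002],[0,0.002,0],[0,0,0]], yaw=[0,0,0,0], jaw=[0.53,0.53,0.53,0.53])

```text
time_s: 12.5
ee_pos: [0.6276, -0.1162, 0.0516]
orientation: [0.0, 0.996, 0.086, -0.0]
force: [-0.3, 0.2, -0.4]
grip_width: 0.0401
grasp_force: 0.2
```

```bash
cat > st.py <<'E'
from h import *
s=ctrl.observe(); th=2*np.arctan2(s['orientation'][2],s['orientation'][1]); A=np.array([.4675,-.149])
ty=np.array([np.sin(th),-np.cos(th)]);tx=np.array([np.cos(th),np.sin(th)]); r=s['ee_pos'][:2]-A; f=s['force'][:2]
print(s['time_s'],'r tx,ty',(r@tx).round(4),(r@ty).round(4),'z',s['ee_pos'][2].round(4),'Fx,Fy',(f@tx).round(2),(f@ty).round(2),'Fz',s['force'][2].round(2),'T',(-(f@ty)*(r@tx)).round(3),s['grasp_force'],'handle cw from tool axis deg',np.degrees(np.arctan2(r@ty-.011,r@tx)).round(2))
E
python3 st.py
```

```text
12.5 r tx,ty 0.1634 -0.0047 z 0.0516 Fx,Fy -0.23 -0.2 Fz -0.44 T 0.033 0.18860629679693375 handle cw from tool axis deg -5.5
```

move_arm(slide=[[0,0.002,0],[0,0.002,0],[0,0,0],[0,0,0]], yaw=[0,0,0,0], jaw=[0.53,0.53,0.53,0.53])

```text
time_s: 12.83
ee_pos: [0.6285, -0.1195, 0.0518]
orientation: [0.0, 0.996, 0.087, 0.0]
force: [-0.2, -0.8, -0.4]
grip_width: 0.0402
grasp_force: 0.2
```

```bash
python3 st.py
```

```text
12.8333 r tx,ty 0.1636 -0.0013 z 0.0518 Fx,Fy -0.37 0.74 Fz -0.4 T -0.122 0.20681508731286158 handle cw from tool axis deg -4.29
```

move_arm(slide=[[0,0.002,0],[0,0.002,0],[0,0,0],[0,0,0]], yaw=[0,0,0,0], jaw=[0.53,0.53,0.53,0.53])

```text
time_s: 13.17
ee_pos: [0.6292, -0.1235, 0.0518]
orientation: [0.0, 0.996, 0.087, 0.0]
force: [0.6, 0.7, 1.1]
grip_width: 0.0402
grasp_force: 0.3
```

```bash
python3 st.py
```

```text
13.1667 r tx,ty 0.1637 0.0028 z 0.0518 Fx,Fy 0.72 -0.56 Fz 1.08 T 0.092 0.3015258555751643 handle cw from tool axis deg -2.87
```

move_arm(slide=[[0,0.002,0],[0,0.002,0],[0,0,0],[0,0,0]], yaw=[0,0,0,0], jaw=[0.53,0.53,0.53,0.53])

```text
time_s: 13.5
ee_pos: [0.63, -0.1271, 0.0518]
orientation: [-0.0, 0.996, 0.087, 0.0]
force: [0.7, 1.6, -0.2]
grip_width: 0.0395
grasp_force: 0.6
```

```bash
python3 st.py
```

```text
13.5 r tx,ty 0.1638 0.0065 z 0.0518 Fx,Fy 1.0 -1.48 Fz -0.16 T 0.242 0.6422518193721771 handle cw from tool axis deg -1.56
```

move_arm(slide=[[0,0.001,0],[0,0.002,0],[0,0,0],[0,0,0]], yaw=[0,0,0,0], jaw=[0.53,0.53,0.53,0.53])

```text
time_s: 13.83
ee_pos: [0.6306, -0.13, 0.0519]
orientation: [-0.0, 0.996, 0.087, 0.0]
force: [0.9, 1.9, 0.8]
grip_width: 0.0402
grasp_force: 1.0
```

```bash
python3 st.py
```

```text
13.8333 r tx,ty 0.164 0.0095 z 0.0519 Fx,Fy 1.18 -1.71 Fz 0.76 T 0.28 1.0055887140333652 handle cw from tool axis deg -0.54
```

move_arm(slide=[[0,0.002,0],[0,0.002,0],[0,0.001,0],[0,0,0]], yaw=[0,0,0,0], jaw=[0.53,0.53,0.53,0.53])

```text
time_s: 14.17
ee_pos: [0.6316, -0.1349, 0.0519]
orientation: [-0.0, 0.996, 0.087, 0.0]
force: [1.8, 3.9, -0.4]
grip_width: 0.0401
grasp_force: 1.8
```

```bash
cat > st2.py <<'E'
from h import *
A=np.array([.4675,-.149]); L=[]; I=0
for i in range(12):
    I=I+ctrl.camera('scene')[0].astype(float)/12; s=ctrl.observe(); th=2*np.arctan2(s['orientation'][2],s['orientation'][1])
    ty=np.array([np.sin(th),-np.cos(th)]);tx=np.array([np.cos(th),np.sin(th)]); r=s['ee_pos'][:2]-A; f=s['force'][:2]
    L.append([r@tx,r@ty,s['ee_pos'][2],f@tx,f@ty,s['force'][2],s['grasp_force'],np.degrees(th)])
m=np.mean(L,0);print(s['time_s'],'rx ry z Fx Fy Fz grasp ang',m.round(4),'sd Fy',np.std(L,0)[4].round(2),'T',(-m[4]*m[0]).round(3))
np.save('scene_t.npy',I)
E
python3 st2.py
```

```text
14.7667 rx ry z Fx Fy Fz grasp ang [ 0.1639  0.0144  0.0519  3.0654 -3.4044  0.2454  1.7923  9.9684] sd Fy 0.49 T 0.558
```

move_arm(slide=[[0,0.002,0],[0,0.002,0],[0,0.001,0],[0,0,0]], yaw=[0,0,0,0], jaw=[0.53,0.53,0.53,0.53])

```text
time_s: 15.1
ee_pos: [0.6321, -0.1396, 0.0518]
orientation: [-0.0, 0.996, 0.087, 0.0]
force: [1.9, 5.3, 0.2]
grip_width: 0.0399
grasp_force: 2.5
```

```bash
python3 st2.py
```

```text
15.7 rx ry z Fx Fy Fz grasp ang [ 0.1638  0.0189  0.0518  3.4052 -4.6884  0.2871  2.444   9.9796] sd Fy 0.62 T 0.768
```

Run:
```python
from h import *
I=np.load('scene_t.npy'); print(proj('scene',[[.4675+.116*np.cos(.18),-.149+.116*np.sin(.18),.082]]))
c=I[178:212,245:325]; cv2.imwrite('pics/ptr.png',cv2.resize(np.clip(c*1.2,0,255).astype(np.uint8),None,fx=10,fy=10,interpolation=cv2.INTER_CUBIC)[:,:,::-1])
```

```text
[[277.26404266 185.41776739]]
```

View pics/ptr.png

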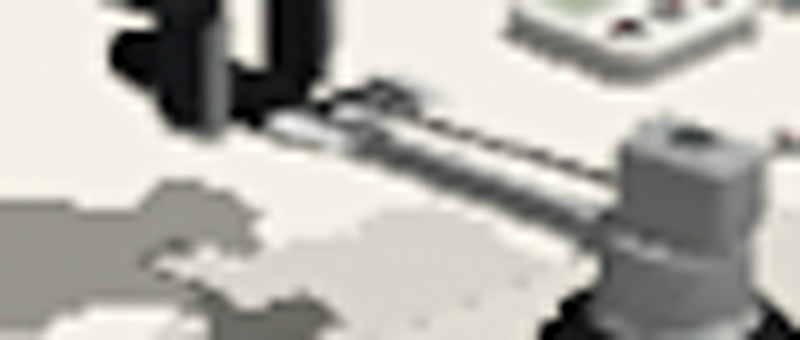

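Run:
```python
from h import *
A=np.array([.4675,-.149])
for f,dz,v0 in(('scene_t.npy',0,184),('scene1.npy',.0626,163)):
    I=np.load(f).mean(2); print(f)
    for u in range(284,304,3): print(u,I[v0:v0+22,u].astype(int).tolist())
```

```text
scene_t.npy
284 [197, 175, 106, 55, 80, 106, 170, 149, 106, 71, 77, 147, 204, 200, 193, 173, 175, 175, 175, 175, 175, 175]
287 [199, 196, 180, 158, 156, 150, 121, 191, 166, 111, 69, 79, 141, 194, 188, 174, 175, 175, 175, 175, 175, 175]
290 [198, 198, 199, 196, 192, 198, 164, 118, 187, 158, 125, 70, 72, 135, 192, 175, 175, 175, 175, 175, 175, 175]
293 [198, 198, 198, 198, 198, 199, 197, 162, 116, 194, 186, 128, 70, 70, 135, 193, 175, 175, 175, 175, 175, 175]
296 [199, 198, 198, 198, 198, 198, 199, 193, 144, 128, 204, 189, 140, 72, 71, 106, 172, 203, 194, 173, 175, 171]
299 [189, 201, 199, 198, 198, 198, 198, 200, 188, 104, 129, 204, 189, 142, 76, 71, 107, 174, 203, 194, 174, 178]
302 [128, 188, 201, 198, 198, 198, 198, 198, 200, 188, 102, 130, 201, 177, 144, 100, 73, 88, 130, 151, 167, 186]
scene1.npy
284 [193, 193, 193, 193, 194, 197, 179, 90, 174, 197, 170, 74, 74, 73, 115, 179, 196, 194, 193, 194, 193, 194]
287 [193, 194, 193, 194, 193, 195, 188, 133, 124, 201, 189, 139, 82, 73, 78, 139, 195, 195, 194, 194, 193, 193]
290 [193, 193, 193, 193, 193, 194, 196, 179, 86, 164, 200, 184, 93, 77, 73, 90, 155, 198, 194, 194, 194, 193]
293 [193, 194, 193, 193, 194, 194, 194, 192, 155, 111, 193, 195, 172, 82, 74, 74, 118, 181, 197, 195, 194, 193]
296 [194, 194, 193, 193, 194, 194, 194, 196, 181, 87, 141, 200, 187, 128, 86, 76, 74, 76, 86, 143, 198, 195]
299 [194, 193, 194, 193, 193, 193, 193, 194, 197, 177, 99, 182, 200, 184, 79, 77, 76, 78, 85, 86, 124, 185]
302 [195, 194, 193, 193, 194, 193, 194, 194, 195, 185, 116, 120, 188, 163, 118, 93, 79, 79, 79, 79, 80, 125]
```

```bash
cat > defl.py <<'E'
from h import *
import sys
def ang(I,dz,v0,us=range(284,296)):
    P=[];B=[]
    for u in us:
        c=I[v0:v0+22,u]; w=np.clip(175-c,0,None)
        # pointer: first dark run; bar: next dark run
        runs=[];k=0
        while k<22:
            if w[k]>0:
                j=k
                while j<22 and w[j]>0:j+=1
                runs.append((k,j));k=j
            k+=1
        if len(runs)<2 or runs[0][1]-runs[0][0]>4: continue
        a,b=runs[0]; P.append([u,v0+(w[a:b]*np.arange(a,b)).sum()/w[a:b].sum()])
        x=c; j0=b+np.argmax((w[b:]>40)); lo=j0+np.argmax(c[j0:]>130)  # lower edge of the bar, subpixel
        B.append([u,v0+lo-1+(130-c[lo-1])/(c[lo]-c[lo-1])])
    o=[]
    for L,z in((P,.082),(B,.063)):
        L=np.array(L); k=np.polyfit(L[:,0],L[:,1],1); uu=np.array([L[0,0],L[-1,0]]); X=ray('scene',np.c_[uu,np.polyval(k,uu)],z+dz)[:,:2]; d=X[0]-X[1]; o.append(np.degrees(np.arctan2(d[1],d[0])))
    return o,len(P)
def full():
    h=ang(np.load('scene1.npy').mean(2),.0626,163,range(281,293)); t=ang(np.load('scene_t.npy').mean(2),0,184,range(286,300))
    print('hover',h,'now',t,'deflection rad',np.radians((t[0][0]-t[0][1])-(h[0][0]-h[0][1])))
if __name__=='__main__': full()
E
python3 defl.py
```

```text
hover ([np.float64(21.163883100383448), np.float64(20.947565663541784)], 12) now ([np.float64(4.2596434866078345), np.float64(-2.535660189001715)], 13) deflection rad 0.11482497130989743
```

Run:
```python
from h import *
A=np.array([.4675,-.149])
def line(deg,z,r0,r1):
    d=np.array([np.cos(np.radians(deg)),np.sin(np.radians(deg))]); p=proj('scene',[[*(A+d*r),z] for r in(r0,r1)]); return p.round(2).tolist(),((p[1,1]-p[0,1])/(p[1,0]-p[0,0])).round(3)
for deg in(4,7,10,13,16,20): print(deg,'ptr',line(deg,.082,.03,.119),'bar',line(deg,.063,.03,.119))
print('hover',[ (deg,line(deg,.082+.0626,.03,.119),line(deg,.063+.0626,.03,.119)) for deg in(18,20,22)])
```

```text
4 ptr ([[303.58, 193.61], [279.52, 183.7]], np.float64(0.412)) bar ([[303.31, 200.02], [279.41, 189.89]], np.float64(0.424))
7 ptr ([[303.2, 193.79], [278.0, 184.36]], np.float64(0.374)) bar ([[302.93, 200.21], [277.9, 190.57]], np.float64(0.385))
10 ptr ([[302.84, 193.98], [276.55, 185.06]], np.float64(0.339)) bar ([[302.57, 200.4], [276.46, 191.28]], np.float64(0.349))
13 ptr ([[302.51, 194.18], [275.19, 185.79]], np.float64(0.307)) bar ([[302.24, 200.6], [275.11, 192.02]], np.float64(0.316))
16 ptr ([[302.2, 194.39], [273.92, 186.55]], np.float64(0.277)) bar ([[301.93, 200.82], [273.84, 192.81]], np.float64(0.285))
20 ptr ([[301.83, 194.68], [272.36, 187.63]], np.float64(0.239)) bar ([[301.56, 201.11], [272.29, 193.9]], np.float64(0.246))
hover [(18, ([[302.91, 172.72], [273.37, 165.86]], np.float64(0.232)), ([[302.63, 179.44], [273.29, 172.4]], np.float64(0.24))), (20, ([[302.73, 172.86], [272.6, 166.37]], np.float64(0.215)), ([[302.45, 179.58], [272.52, 172.91]], np.float64(0.223))), (22, ([[302.56, 172.99], [271.87, 166.88]], np.float64(0.199)), ([[302.28, 179.72], [271.8, 173.44]], np.float64(0.206)))]
```

```bash
cat > st2.py <<'E'
from h import *
import sys
A=np.array([.4675,-.149]); L=[]; I=0; n=int(sys.argv[1])
for i in range(n):
    I=I+ctrl.camera('scene')[0].astype(float)/n; s=ctrl.observe(); th=2*np.arctan2(s['orientation'][2],s['orientation'][1])
    ty=np.array([np.sin(th),-np.cos(th)]);tx=np.array([np.cos(th),np.sin(th)]); r=s['ee_pos'][:2]-A; f=s['force'][:2]
    L.append([r@tx,r@ty,s['ee_pos'][2],f@tx,f@ty,s['force'][2],s['moment'][2],s['grasp_force'],np.degrees(th)])
m=np.mean(L,0)
y=m[1]-.02 # contact y; clockwise moment on tool about TCP = -Mz = xc*Fy-(-.02)*Fx
xc=(-m[6]-.02*m[3])/m[4]
print(s['time_s'],'rx ry z Fx Fy Fz Mz grasp ang',m.round(4),'sd Fy',np.std(L,0)[4].round(2),'xc',xc.round(4),'T rx',(-m[4]*m[0]+y*m[3]).round(3),'T by moment',(-m[4]*m[0]+m[3]*m[1]+m[6]).round(3))
np.save('scene_t.npy',I)
E
python3 st2.py 10
```

```text
16.2 rx ry z Fx Fy Fz Mz grasp ang [ 0.1638  0.0189  0.0518  3.0956 -4.7344  0.3073 -0.1151  2.4403  9.982 ] sd Fy 0.55 xc -0.0112 T rx 0.772 T by moment 0.719
```

move_arm(slide=[[0,0.001,0],[0,0.001,0],[0,0.001,0],[0,0,0]], yaw=[0.02,0.02,0.01,0], jaw=[0.53,0.53,0.53,0.53])

```text
time_s: 16.53
ee_pos: [0.6317, -0.1422, 0.0515]
orientation: [-0.001, 0.998, 0.062, -0.001]
force: [1.5, 5.9, 0.2]
grip_width: 0.0402
grasp_force: 2.7
```

```bash
python3 st2.py 14
python3 - <<'E'
from h import *
I=np.load('scene_t.npy').mean(2)
for u in range(281,304,3): print(u,I[182:206,u].astype(int).tolist())
E
```

```text
17.2333 rx ry z Fx Fy Fz Mz grasp ang [ 0.1637  0.0134  0.0515  2.0722 -5.6041  0.4598 -0.097   2.6668  7.1255] sd Fy 0.55 xc -0.0099 T rx 0.904 T by moment 0.848
281 [201, 201, 199, 183, 123, 69, 103, 162, 125, 98, 74, 104, 173, 202, 199, 198, 198, 199, 198, 187, 174, 175, 175, 175]
284 [198, 199, 196, 170, 111, 99, 94, 105, 165, 125, 83, 70, 109, 176, 203, 200, 193, 173, 175, 175, 175, 175, 175, 175]
287 [198, 198, 199, 195, 172, 138, 131, 151, 120, 190, 159, 99, 70, 76, 147, 205, 195, 174, 175, 175, 175, 175, 175, 175]
290 [198, 198, 198, 199, 198, 190, 183, 198, 163, 117, 190, 165, 106, 69, 78, 131, 178, 176, 175, 175, 175, 175, 175, 175]
293 [199, 198, 198, 198, 198, 198, 198, 200, 194, 144, 128, 200, 166, 117, 71, 79, 132, 179, 176, 175, 175, 175, 175, 175]
296 [146, 204, 199, 198, 198, 198, 198, 198, 200, 190, 120, 130, 201, 173, 127, 70, 70, 135, 201, 196, 174, 175, 175, 171]
299 [89, 129, 189, 201, 198, 198, 198, 198, 198, 200, 188, 103, 130, 205, 189, 140, 72, 71, 107, 173, 200, 183, 175, 179]
302 [99, 89, 128, 188, 201, 199, 198, 198, 198, 198, 201, 188, 105, 133, 204, 188, 147, 99, 73, 107, 161, 172, 167, 186]
```

Force and moment give about 0.85 N m, and the pointer-to-bar gap in the image gives about 0.8. The pointer hasn't moved, so the nut is holding. A little further.

move_arm(slide=[[0,0.001,0],[0,0.001,0],[0,0.0005,0],[0,0,0]], yaw=[0,0,0,0], jaw=[0.53,0.53,0.53,0.53])

```text
time_s: 17.57
ee_pos: [0.6319, -0.1441, 0.0515]
orientation: [-0.001, 0.998, 0.062, -0.001]
force: [2.1, 5.5, 1.1]
grip_width: 0.04
grasp_force: 3.1
```

```bash
python3 st2.py 16
```

```text
18.3667 rx ry z Fx Fy Fz Mz grasp ang [ 0.1638  0.0154  0.0515  1.9594 -6.1325  0.3483 -0.0872  3.0565  7.1395] sd Fy 0.32 xc -0.0078 T rx 0.995 T by moment 0.947
```

move_arm(slide=[[0,0.001,0],[0,0,0],[0,0,0],[0,0,0],[0,0,0],[0,0,0]], yaw=[0,0,0,0,0,0], jaw=[0.53,0.53,0.53,0.53,0.53,0.53])

```text
time_s: 18.87
ee_pos: [0.632, -0.1447, 0.0514]
orientation: [-0.001, 0.998, 0.062, -0.001]
force: [1.4, 7.0, 0.2]
grip_width: 0.0403
grasp_force: 3.2
```

```bash
python3 st2.py 20
python3 - <<'E'
from h import *
I=np.load('scene_t.npy').mean(2)
for u in range(287,300,3): print(u,I[186:204,u].astype(int).tolist())
E
```

```text
19.8667 rx ry z Fx Fy Fz Mz grasp ang [ 0.1638  0.0162  0.0515  1.9085 -6.3843  0.5723 -0.0917  3.2156  7.1461] sd Fy 0.55 xc -0.0084 T rx 1.038 T by moment 0.985
287 [166, 136, 153, 149, 112, 180, 145, 75, 69, 105, 173, 200, 186, 174, 175, 175, 175, 175]
290 [194, 177, 184, 195, 144, 129, 199, 152, 84, 69, 109, 167, 178, 176, 175, 175, 175, 175]
293 [198, 198, 198, 200, 194, 144, 129, 201, 166, 101, 70, 78, 132, 179, 176, 175, 175, 175]
296 [198, 198, 198, 199, 200, 188, 102, 130, 200, 165, 111, 69, 78, 131, 182, 185, 175, 175]
299 [199, 198, 198, 198, 198, 200, 188, 105, 133, 199, 164, 126, 69, 69, 135, 196, 184, 175]
```

Torque is about 1.0 N m, held since 18.5 s, and the pointer is steady. I'll hold a little longer, then ease off.

move_arm(slide=[[0,0,0],[0,0,0],[0,0,0],[0,0,0],[0,0,0],[0,0,0],[0,-0.001,0],[0,-0.002,0],[0,-0.002,0],[0,-0.002,0],[0,-0.002,0],[0,-0.002,0]], yaw=[0,0,0,0,0,0,0,0,0,0,0,0], jaw=[0.53,0.53,0.53,0.53,0.53,0.53,0.53,0.53,0.53,0.53,0.53,0.53])

```text
time_s: 20.87
ee_pos: [0.6306, -0.1361, 0.0516]
orientation: [0.0, 0.998, 0.062, -0.001]
force: [1.0, 2.7, 0.5]
grip_width: 0.0401
grasp_force: 1.3
```

move_arm(slide=[[0,-0.002,0],[0,-0.002,0],[0,-0.002,0],[0,-0.003,0],[0,-0.004,0],[0,0,0],[0,0,0]], yaw=[0,0,0,0,0,0,0], jaw=[0.53,0.53,0.53,0.53,0.53,0.53,0.53])

```text
time_s: 21.45
ee_pos: [0.63, -0.1227, 0.0519]
orientation: [0.0, 0.998, 0.062, 0.0]
force: [-0.7, 0.3, 0.1]
grip_width: 0.0402
grasp_force: 0.0
```

```bash
python3 st2.py 4
python3 - <<'E'
from h import *
I=np.load('scene_t.npy').mean(2)
for u in range(287,300,3): print(u,I[184:206,u].astype(int).tolist())
E
```

```text
21.65 rx ry z Fx Fy Fz Mz grasp ang [ 1.6450e-01 -5.7000e-03  5.1900e-02  3.1600e-02  3.6780e-01  7.2400e-02
  2.0700e-02  0.0000e+00  7.0829e+00] sd Fy 0.18 xc -0.058 T rx -0.061 T by moment -0.04
287 [198, 199, 199, 194, 172, 146, 118, 197, 197, 158, 80, 73, 82, 143, 198, 201, 194, 173, 175, 175, 175, 175]
290 [198, 199, 199, 199, 200, 198, 164, 118, 197, 198, 160, 81, 74, 81, 143, 198, 201, 196, 180, 174, 175, 175]
293 [199, 199, 199, 198, 198, 200, 198, 163, 118, 196, 198, 162, 81, 73, 82, 142, 197, 200, 198, 200, 193, 173]
296 [199, 199, 199, 198, 198, 199, 200, 194, 143, 127, 205, 198, 161, 75, 75, 81, 143, 198, 201, 199, 200, 191]
299 [189, 200, 199, 198, 199, 198, 199, 200, 194, 143, 127, 205, 197, 158, 68, 74, 81, 143, 198, 201, 198, 189]
```

The force is gone. The pointer rows match the loaded picture, so the nut did not turn. The beam came back about 5° (0.088 rad, about 1.05 N m), which confirms the check. Going back up and to the boss, with the wrench now at about 12°.

move_arm(slide=[[0,-0.003,0],[0,-0.003,0],[0,0,-0.01],[0,0,-0.02],[0,0,-0.03],[0,0,-0.03],[0,0,-0.02],[0,0,-0.005],[0,0,0]], yaw=[0,0,0,0,0,0,-0.04,-0.045,0], jaw=[0.53,0.53,0.53,0.53,0.53,0.53,0.4,0.3,0.3])

```text
time_s: 22.4
ee_pos: [0.6308, -0.1168, 0.17]
orientation: [0.001, 0.994, 0.105, 0.003]
force: [-0.4, 0.2, -0.1]
grip_width: 0.06
grasp_force: 0.0
```

```bash
python3 -c "
from h import *
goal((.4643,-.148),.165,12)
S=np.mean([ctrl.camera('scene')[0].mean(2) for i in range(3)],0)
A=np.array([.4675,-.149])
b=(205,300,170,215); m=np.zeros(S.shape,np.uint8); m[b[2]:b[3],b[0]:b[1]]=(S<50)[b[2]:b[3],b[0]:b[1]]
k,L,st,c=cv2.connectedComponentsWithStats(m)
for i in range(1,k):
    if st[i,4]>30: X=ray('scene',c[i],.066)[0,:2]; print(st[i],c[i],X,np.degrees(np.arctan2(*(X-A)[::-1])),np.linalg.norm(X-A))
"
```

```text
t 22.4 pos [ 0.6308 -0.1168  0.17  ] ang 12.03 tilt [0.0006 0.0027] | tool dx dy dz [-0.1694 -0.0042  0.005 ] yaw 0.0005 q7 -1.36 F [-0.4  0.2 -0.1] M [0.02 0.04 0.02] w 0.06
[253 183  23   9  97] [262.59793814 186.67010309] [ 0.62799416 -0.11434985] 12.182976034886694 0.1641919903170866
```

Handle at 12.2°, as expected.

move_arm(slide=[[-0.015,0,0],[-0.03,0,0],[-0.035,0,0],[-0.035,0,0],[-0.03,-0.002,0],[-0.0165,-0.002,0],[-0.008,0,0],[0,0,0],[0,0,0]], yaw=[0,0,0,0,0,0,0,0,0], jaw=[0.2,0.2,0.2,0.2,0.2,0.2,0.2,0.2,0.2])

```text
time_s: 23.3
ee_pos: [0.4638, -0.1478, 0.1666]
orientation: [-0.0, 0.995, 0.104, 0.001]
force: [0.9, 0.1, -0.6]
grip_width: 0.0684
grasp_force: 0.0
```

```bash
python3 -c "
from h import *
goal((.4643,-.148),.086,12.2)"
```

```text
t 23.3 pos [ 0.4638 -0.1478  0.1666] ang 11.96 tilt [-0.      0.0006] | tool dx dy dz [0.0005 0.0003 0.0806] yaw -0.0042 q7 -1.31 F [ 0.9  0.1 -0.6] M [ 0.04 -0.02 -0.04] w 0.0684
```

move_arm(slide=[[0,0,0.015],[0,0,0.025],[0,0,0.02],[0,0,0.012],[0,0,0.0085],[0,0,0],[0,0,0],[0,0,0],[0,0,0],[0,0,0],[0,0,0],[0,0,0]], yaw=[-0.004,0,0,0,0,0,0,0,0,0,0,0], jaw=[0.2,0.2,0.2,0.2,0.3,0.5,0.6,0.7,0.8,0.9,1,1])

```text
time_s: 24.3
ee_pos: [0.4636, -0.1483, 0.087]
orientation: [0.0, 0.994, 0.106, 0.001]
force: [0.3, -0.5, 4.6]
grip_width: 0.0222
grasp_force: 59.3
```

move_arm(slide=[[0,0,-0.003],[0,0,-0.003],[0,0,-0.003],[0,0,-0.003],[0,0,0]], yaw=[0,0,0,0,0], jaw=[1,1,1,1,1])

```text
time_s: 24.72
ee_pos: [0.4632, -0.148, 0.0985]
orientation: [0.0, 0.994, 0.106, 0.001]
force: [3.5, -1.5, -4.5]
grip_width: 0.0226
grasp_force: 61.7
```

move_arm(slide=[[0,0,-0.004],[0,0,-0.006],[0,0,-0.01],[0,0,-0.015],[0,0,-0.015],[0,0,-0.005],[0,0,0]], yaw=[0,0,0,0,0,0,0], jaw=[1,1,1,1,1,1,1])

```text
time_s: 25.3
ee_pos: [0.4622, -0.1479, 0.1545]
orientation: [0.0, 0.994, 0.106, 0.0]
force: [0.7, -0.3, -5.4]
grip_width: 0.0222
grasp_force: 61.7
```

```bash
python3 -c "
from h import *
goal((.4836,.1927),.15,-3.2)
S=np.mean([ctrl.camera('scene')[0].mean(2) for i in range(6)],0); np.save('scene2.npy',S)
s=ctrl.observe();z=s['ee_pos'][2]-.087+.054; print('mouth',z, s['ee_pos'])
b=(205,300,150,205); m=np.zeros(S.shape,np.uint8); m[b[2]:b[3],b[0]:b[1]]=(S<60)[b[2]:b[3],b[0]:b[1]]
k,L,st,c=cv2.connectedComponentsWithStats(m); A=s['ee_pos'][:2]+[.0035,0]
for i in range(1,k):
    if st[i,4]>30: X=ray('scene',c[i],z+.012)[0,:2]; print(st[i],c[i],X,np.degrees(np.arctan2(*(X-A)[::-1])),np.linalg.norm(X-A))
for v in range(175,190): print(v,S[v,300:327].astype(int).tolist())
"
```

```text
t 25.3 pos [ 0.4622 -0.1479  0.1545] ang 12.18 tilt [0.0002 0.0004] | tool dx dy dz [ 0.0928 -0.3284  0.0045] yaw 0.2685 q7 -1.31 F [ 0.7 -0.3 -5.4] M [-0.05  0.07 -0.01] w 0.0222
mouth 0.1195436707848603 [ 0.46182023 -0.14777399  0.15254367]
[251 150  45  13 210] [269.17142857 154.52857143] [ 0.67866179 -0.18185976] -9.077477864794796 0.21604736321830428
[253 162  21  10 104] [262.45192308 166.125     ] [ 0.62265403 -0.10925771] 13.755821255988666 0.161979718501561
175 [117, 150, 158, 155, 164, 152, 125, 107, 71, 75, 76, 74, 70, 67, 69, 76, 77, 74, 84, 97, 102, 99, 97, 80, 45, 48, 49]
176 [82, 86, 85, 94, 105, 98, 95, 93, 73, 75, 77, 76, 76, 75, 74, 74, 73, 76, 86, 96, 101, 98, 93, 74, 45, 46, 48]
177 [72, 74, 74, 83, 94, 88, 89, 92, 83, 77, 75, 74, 76, 76, 75, 76, 76, 77, 86, 95, 99, 94, 87, 76, 64, 47, 44]
178 [81, 75, 71, 74, 79, 74, 80, 93, 99, 88, 72, 67, 71, 73, 73, 74, 75, 77, 85, 93, 99, 99, 97, 101, 99, 81, 76]
179 [127, 119, 99, 83, 78, 73, 73, 82, 92, 90, 78, 70, 68, 66, 73, 78, 72, 77, 88, 96, 105, 114, 127, 146, 155, 142, 113]
180 [158, 162, 141, 114, 79, 74, 69, 73, 78
[... 541 characters left out ...]
, 98, 92, 149, 193, 195, 194, 193]
185 [198, 200, 184, 145, 128, 89, 75, 67, 72, 77, 79, 80, 80, 83, 86, 89, 92, 93, 95, 97, 94, 102, 162, 197, 194, 193, 194]
186 [194, 195, 196, 199, 184, 149, 140, 113, 87, 79, 76, 75, 78, 81, 85, 87, 88, 90, 92, 95, 105, 143, 183, 195, 194, 194, 194]
187 [193, 193, 194, 195, 196, 198, 196, 180, 150, 124, 104, 94, 87, 87, 88, 89, 91, 102, 115, 128, 151, 183, 196, 194, 194, 193, 194]
188 [193, 194, 194, 193, 194, 194, 196, 196, 195, 182, 167, 158, 150, 148, 146, 143, 149, 159, 170, 181, 190, 196, 195, 194, 194, 194, 193]
189 [193, 193, 194, 193, 193, 193, 194, 194, 195, 196, 197, 198, 199, 198, 196, 195, 198, 197, 197, 196, 195, 195, 194, 193, 196, 197, 185]
```

move_arm(slide=[[0.003,-0.011,0],[0.007,-0.025,0],[0.0098,-0.0345,0],[0.0098,-0.0345,0],[0.0098,-0.0345,0],[0.0098,-0.0345,0],[0.0098,-0.0345,0],[0.0098,-0.0345,0],[0.0098,-0.0345,0],[0.008,-0.028,0],[0.0045,-0.016,0],[0.0015,-0.007,0]], yaw=[0,0,0,0,0,0,0,0,0,0,0,0], jaw=[1,1,1,1,1,1,1,1,1,1,1,1])

```text
time_s: 26.6
ee_pos: [0.4832, 0.1975, 0.1527]
orientation: [-0.001, 0.994, 0.109, 0.0]
force: [0.5, 0.8, -4.9]
grip_width: 0.0225
grasp_force: 61.7
```

move_arm(slide=[[0,0,0],[0,0,0],[0,0,0],[0,0,0],[0,0,0],[0,0,0],[0,0,0],[0,0,0]], yaw=[0.04,0.06,0.06,0.06,0.048,0,0,0], jaw=[1,1,1,1,1,1,1,1])

```text
time_s: 27.27
ee_pos: [0.4835, 0.192, 0.153]
orientation: [0.0, 1.0, -0.027, -0.0]
force: [0.5, -0.6, -5.6]
grip_width: 0.0226
grasp_force: 61.6
```

```bash
python3 -c "
from h import *
goal((.4834,.1926),.041,-3.2)
I=np.mean([ctrl.camera('scene')[0].astype(float) for i in range(4)],0); np.save('scene3.npy',I)
cv2.imwrite('pics/rest.png',cv2.resize(I[200:285,130:245].astype(np.uint8),None,fx=6,fy=6,interpolation=cv2.INTER_CUBIC)[:,:,::-1])
"
```

```text
t 27.27 pos [0.4835 0.192  0.153 ] ang -3.14 tilt [ 0.0004 -0.0003] | tool dx dy dz [-1.00e-04 -6.00e-04  1.12e-01] yaw 0.0011 q7 -2.02 F [ 0.5 -0.6 -5.6] M [0.07 0.11 0.04] w 0.0226
```

View pics/rest.png

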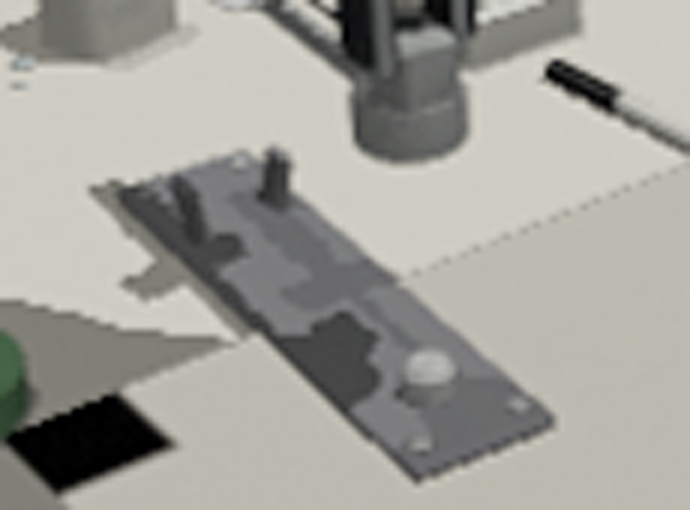

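The picture shows the empty rest, with the post at crop (430,370), the cheeks at (190,205) and (278,178), and the socket hanging above at (410,110). The pose matches the pickup pose, so I'm lowering in stages.

move_arm(slide=[[0,-0.0005,0.01],[0,0,0.02],[0,0,0.02],[0,0,0.02],[0,0,0.015],[0,0,0.005],[0,0,0]], yaw=[0,0,0,0,0,0,0], jaw=[1,1,1,1,1,1,1])

```text
time_s: 28.05
ee_pos: [0.4828, 0.1929, 0.0617]
orientation: [0.001, 1.0, -0.027, -0.001]
force: [0.4, 0.1, -4.6]
grip_width: 0.0226
grasp_force: 61.6
```

move_arm(slide=[[0,0,0.004],[0,0,0.004],[0,0,0.004],[0,0,0]], yaw=[0,0,0,0], jaw=[1,1,1,1])

```text
time_s: 28.38
ee_pos: [0.4837, 0.1933, 0.0511]
orientation: [-0.0, 1.0, -0.028, 0.0]
force: [-0.6, -0.4, -4.4]
grip_width: 0.0222
grasp_force: 61.6
```

```bash
python3 -c "
from h import *
goal((.4834,.1926),.041,-3.2)"
```

```text
t 28.38 pos [0.4837 0.1933 0.0511] ang -3.16 tilt [-0.      0.0001] | tool dx dy dz [-0.0003  0.0007  0.0101] yaw 0.0007 q7 -2.02 F [-0.6 -0.4 -4.4] M [-0.01  0.14 -0.04] w 0.0222
```

Mouth is about 4 mm below the post's top with no contact. Going on.

move_arm(slide=[[0,0,0.003],[0,0,0.003],[0,0,0.002],[0,0,0]], yaw=[0,0,0,0], jaw=[1,1,1,1])

```text
time_s: 28.72
ee_pos: [0.4835, 0.1931, 0.0429]
orientation: [0.0, 1.0, -0.028, -0.0]
force: [-0.1, -0.2, -5.2]
grip_width: 0.0222
grasp_force: 61.6
```

move_arm(slide=[[0,0,0.001],[0,0,0.001],[0,0,0]], yaw=[0,0,0], jaw=[1,1,1])

```text
time_s: 28.97
ee_pos: [0.4838, 0.1932, 0.0415]
orientation: [-0.0, 1.0, -0.028, 0.0]
force: [-0.6, 0.1, -2.4]
grip_width: 0.0222
grasp_force: 62.1
```

move_arm(slide=[[0,0,0.0005],[0,0,0],[0,0,0]], yaw=[0,0,0], jaw=[1,1,1])

```text
time_s: 29.22
ee_pos: [0.4837, 0.1933, 0.0412]
orientation: [-0.0, 1.0, -0.028, 0.0]
force: [-1.3, -0.1, 2.7]
grip_width: 0.0224
grasp_force: 62.7
```

move_arm(slide=[[0,0,0],[0,0,0],[0,0,0],[0,0,0],[0,0,-0.01],[0,0,-0.025],[0,0,-0.03],[0,0,-0.03],[0,0,-0.025],[0,0,0]], yaw=[0,0,0,0,0,0,0,0,0,0], jaw=[0.75,0.5,0.3,0.2,0.1,0.1,0.1,0.1,0.1,0.1])

```text
time_s: 30.05
ee_pos: [0.4867, 0.1942, 0.1658]
orientation: [-0.002, 1.0, -0.028, 0.004]
force: [0.8, -0.3, 0.0]
grip_width: 0.0765
grasp_force: 0.0
```

move_arm(slide=[[0,0.02,0],[0,0.03,0],[0,0.035,0],[0,0.035,0],[0,0.035,0],[0,0.03,0],[0,0.015,0],[0,0,0],[0,0,0]], yaw=[0,0,0,0,0,0,0,0,0], jaw=[0,0,0,0,0,0,0,0,0])

```text
time_s: 30.8
ee_pos: [0.4726, -0.0072, 0.1609]
orientation: [0.0, 1.0, -0.029, 0.0]
force: [-0.0, 0.4, -0.3]
grip_width: 0.0851
grasp_force: 0.0
```

Run:
```python
from h import *
S=np.mean([ctrl.camera('scene')[0].astype(float) for i in range(4)],0)
T=np.mean([ctrl.camera('top')[0].astype(float) for i in range(4)],0)
t=T.mean(2);s=S.mean(2)
a=dark(t,192,197,216,221,98); b=dark(s,198,204,247,250,120); print('boss hole',tri(a,b)[0],'before .4848 .1906 .0544')
s0=np.load('sceneavg.npy').mean(2);t0=np.load('topavg.npy').mean(2)
print('diff scene wrench',np.abs(s-s0)[225:275,145:225].mean(),np.abs(s-s0)[225:275,145:225].max())
print('nut diff',np.abs(s-s0)[196:212,303:322].max())
r=cv2.resize(S[190:280,140:345].astype(np.uint8),None,fx=3.9,fy=3.9,interpolation=cv2.INTER_CUBIC)
cv2.imwrite('pics/end.png',r[:,:,::-1]); o=ctrl.observe(); print(o['time_s'],o['ee_pos'],o['grip_width'])
```

```text
boss hole [0.48463333 0.19137245 0.0537672 ] before .4848 .1906 .0544
diff scene wrench 21.521493055555556 124.69444444444446
nut diff 8.694444444444457
31.2 [ 0.47270185 -0.00561267  0.16077086] 0.0855989381671142
```

View pics/end.png

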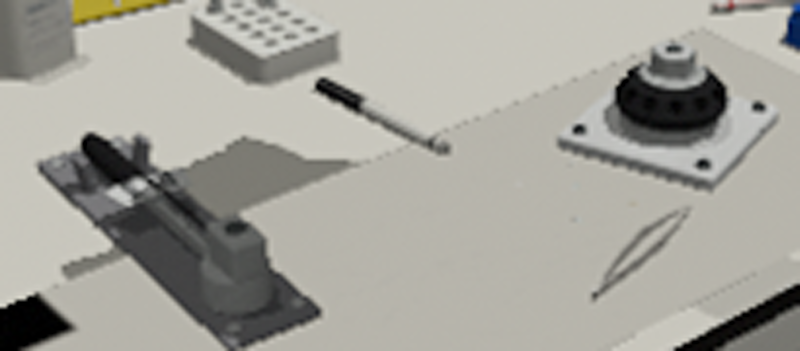

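The wrench is back on its rest. In the crop the boss is at about (235,240), and the handle lies between the cheeks at about (100,155). The boss hole is within 1 mm of where it started, the nut looks unchanged, and the bystanders haven't moved; the only difference is the arm's shadow. Handing in.

```bash
python3 -c "
from workcell import ctrl
print(ctrl.close_job())"
```

```text
the job is handed in; nothing more can be done
None
```

The hub nut held about 1 N m (0.98–1.06 by force and image; the marks were too fine to read) for over a second without turning; the wrench is back on its rest and the job is handed in at 31 s.

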